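# Find the rattling device case and present it

### The job

One of the three sealed device cases has something loose inside. In the order blue lid, green lid, red lid, lift each case clear of the bench, shake it by rocking it well over end to end (the end with the white label down first, then that end up, at least 20 degrees each way), and lay it flat in a free cell of the divided tray, letting go. Then take the case that rattled out again and finish with it still in the gripper, held level and still about 10 to 25 cm above the yellow note pad, with the other two cases left in their cells and the bottles and the cup left alone.

Things in the scene. Friction and masses are not known exactly. Their poses are not given: they have to be found in the camera images.
- blue_case: sealed oblong device case, grey with a blue lid, 120 x 56 x 48 mm (length x width x height), 210 to 690 g. Origin: centre of the underside; x along its length, towards the end whose lid carries a white label; z up. Straight smooth sides: grip across the 56 mm width at mid-length. One of the three, not always the same one, rattles; weight alone does not tell
- blue_case_label_end (a point): middle of the case's labelled end face, 60 mm from mid-length, 24 mm up. In the rattling case a loose 200 g part rolls 40 mm either way from mid-length as the case tips and knocks on the end: the moment on the tool about the case's width changes by 0.08 N m each way from balance. Brought level gently, it mostly stays at that end. The quiet cases stay balanced to about 0.03 N m
- green_case: sealed oblong device case, grey with a green lid, 120 x 56 x 48 mm (length x width x height), 210 to 690 g. Origin: centre of the underside; x along its length, towards the end whose lid carries a white label; z up. Straight smooth sides: grip across the 56 mm width at mid-length. One of the three, not always the same one, rattles; weight alone does not tell
- green_case_label_end (a point): middle of the case's labelled end face, 60 mm from mid-length, 24 mm up. In the rattling case a loose 200 g part rolls 40 mm either way from mid-length as the case tips and knocks on the end: the moment on the tool about the case's width changes by 0.08 N m each way from balance. Brought level gently, it mostly stays at that end. The quiet cases stay balanced to about 0.03 N m
- red_case: sealed oblong device case, grey with a red lid, 120 x 56 x 48 mm (length x width x height), 210 to 690 g. Origin: centre of the underside; x along its length, towards the end whose lid carries a white label; z up. Straight smooth sides: grip across the 56 mm width at mid-length. One of the three, not always the same one, rattles; weight alone does not tell
- red_case_label_end (a point): middle of the case's labelled end face, 60 mm from mid-length, 24 mm up. In the rattling case a loose 200 g part rolls 40 mm either way from mid-length as the case tips and knocks on the end: the moment on the tool about the case's width changes by 0.08 N m each way from balance. Brought level gently, it mostly stays at that end. The quiet cases stay balanced to about 0.03 N m
- tray: white divided tray, fixed, 150 x 280 x 25 mm, with three cells side by side along its y axis. Origin: centre of the underside; y along the row of cells, x across it. Walls and floor 4 mm thick, walls 25 mm high; each cell is 142 mm (x) by 88 mm (y) inside, and takes one case lying flat with its length along the tray's x, either way round
- cell_0 (a point): centre of the floor of tray cell 0 (left one from the robot), 4 mm above the bench, axes as the tray; all cells are empty at the start. The parts cabinet, fixed, 170 mm high, stands on the bench between the robot and the right part of the tray: pass above it
- cell_1 (a point): centre of the floor of tray cell 1 (middle one from the robot), 4 mm above the bench, axes as the tray; all cells are empty at the start. The parts cabinet, fixed, 170 mm high, stands on the bench between the robot and the right part of the tray: pass above it
- cell_2 (a point): centre of the floor of tray cell 2 (right one from the robot), 4 mm above the bench, axes as the tray; all cells are empty at the start. The parts cabinet, fixed, 170 mm high, stands on the bench between the robot and the right part of the tray: pass above it
- note_pad: yellow note pad lying on the bench (fixed), 75 x 75 x 12 mm. Origin: centre of the underside
- white_bottle: white bottle with a blue cap, 52 mm across, 80 mm high, upright; a bystander, to be left alone. Origin: centre of the underside
- amber_bottle: brown bottle with a black cap, 38 mm across, 75 mm high, upright; a bystander, to be left alone. Origin: centre of the underside
- dosing_cup: small pale dosing cup, 44 mm across, 38 mm high, upright; a bystander, to be left alone. Origin: centre of the underside

How it is judged (in metres and radians):
On the way, in this order (a step that is already met when the one before it is completed fails the run):
1. the blue case, lifted clear of the bench, is tipped with its labelled end at least 15 degrees down (height (world z) of blue_case above 0.05 m and angle between blue_case's own x axis and vertical above 1.833 rad), for 0.05 s.
2. then the blue case, still lifted, is tipped with its labelled end at least 15 degrees up (height (world z) of blue_case above 0.05 m and angle between blue_case's own x axis and vertical below 1.309 rad), for 0.05 s.
3. then the blue case lies flat in a cell of the tray, let go (z of blue_case in the frame of tray below 0.012 m and x of blue_case in the frame of tray between -0.07 and 0.07 m and y of blue_case in the frame of tray between -0.135 and 0.135 m and angle between blue_case's own z axis and vertical below 0.1 rad and contact force between blue_case and the fingers below 0.2 N and linear speed of blue_case below 0.03 m/s), for 0.2 s.
4. the green case, lifted clear of the bench, is tipped with its labelled end at least 15 degrees down (height (world z) of green_case above 0.05 m and angle between green_case's own x axis and vertical above 1.833 rad), for 0.05 s.
5. then the green case, still lifted, is tipped with its labelled end at least 15 degrees up (height (world z) of green_case above 0.05 m and angle between green_case's own x axis and vertical below 1.309 rad), for 0.05 s.
6. then the green case lies flat in a cell of the tray, let go (z of green_case in the frame of tray below 0.012 m and x of green_case in the frame of tray between -0.07 and 0.07 m and y of green_case in the frame of tray between -0.135 and 0.135 m and angle between green_case's own z axis and vertical below 0.1 rad and contact force between green_case and the fingers below 0.2 N and linear speed of green_case below 0.03 m/s), for 0.2 s.
7. the red case, lifted clear of the bench, is tipped with its labelled end at least 15 degrees down (height (world z) of red_case above 0.05 m and angle between red_case's own x axis and vertical above 1.833 rad), for 0.05 s.
8. then the red case, still lifted, is tipped with its labelled end at least 15 degrees up (height (world z) of red_case above 0.05 m and angle between red_case's own x axis and vertical below 1.309 rad), for 0.05 s.
9. then the red case lies flat in a cell of the tray, let go (z of red_case in the frame of tray below 0.012 m and x of red_case in the frame of tray between -0.07 and 0.07 m and y of red_case in the frame of tray between -0.135 and 0.135 m and angle between red_case's own z axis and vertical below 0.1 rad and contact force between red_case and the fingers below 0.2 N and linear speed of red_case below 0.03 m/s), for 0.2 s.
At the end, for the whole second after the job is handed in: The case with the loose part is in the fingers, underside 80 to 300 mm above the bench, centre within 50 mm of the note pad's seen from above, tilted under 0.2 rad, still; the other two lie flat (0.1 rad) on the floor of tray cells, let go, at rest (((distance between blue_case and loose_ball below 0.075 m and height (world z) of blue_case between 0.08 and 0.3 m and horizontal distance between blue_case and note_pad below 0.05 m and angle between blue_case's own z axis and vertical below 0.2 rad and linear speed of each of blue_case, green_case, red_case below 0.03 m/s and contact force between blue_case and the fingers above 2 N and z of each of green_case, red_case in the frame of tray below 0.012 m and x of green_case in the frame of tray between -0.07 and 0.07 m and y of green_case in the frame of tray between -0.135 and 0.135 m and angle between each of green_case, red_case's own z axis and vertical below 0.1 rad and contact force between each of green_case, red_case and the fingers below 0.2 N and x of red_case in the frame of tray between -0.07 and 0.07 m and y of red_case in the frame of tray between -0.135 and 0.135 m) or (distance between green_case and loose_ball below 0.075 m and height (world z) of green_case between 0.08 and 0.3 m and horizontal distance between green_case and note_pad below 0.05 m and angle between green_case's own z axis and vertical below 0.2 rad and linear speed of each of green_case, blue_case, red_case below 0.03 m/s and contact force between green_case and the fingers above 2 N and z of each of blue_case, red_case in the frame of tray below 0.012 m and x of blue_case in the frame of tray between -0.07 and 0.07 m and y of blue_case in the frame of tray between -0.135 and 0.135 m and angle between each of blue_case, red_case's own z axis and vertical below 0.1 rad and contact force between each of blue_case, red_case and the fingers below 0.2 N and x of red_case in the frame of tray between -0.07 and 0.07 m and y of red_case in the frame of tray between -0.135 and 0.135 m) or (distance between red_case and loose_ball below 0.075 m and height (world z) of red_case between 0.08 and 0.3 m and horizontal distance between red_case and note_pad below 0.05 m and angle between red_case's own z axis and vertical below 0.2 rad and linear speed of each of red_case, blue_case, green_case below 0.03 m/s and contact force between red_case and the fingers above 2 N and z of each of blue_case, green_case in the frame of tray below 0.012 m and x of blue_case in the frame of tray between -0.07 and 0.07 m and y of blue_case in the frame of tray between -0.135 and 0.135 m and angle between each of blue_case, green_case's own z axis and vertical below 0.1 rad and contact force between each of blue_case, green_case and the fingers below 0.2 N and x of green_case in the frame of tray between -0.07 and 0.07 m and y of green_case in the frame of tray between -0.135 and 0.135 m))); the arm keeps its last pose, push and grip.
It fails at once if the white bottle is pushed more than 30 mm or tipped over (distance of white_bottle from where it was at the start of the episode above 0.03 m or angle between white_bottle's own z axis and vertical above 0.5 rad).
It fails at once if the amber bottle is pushed more than 30 mm or tipped over (distance of amber_bottle from where it was at the start of the episode above 0.03 m or angle between amber_bottle's own z axis and vertical above 0.5 rad).
It fails at once if the dosing cup is pushed more than 30 mm or tipped over (distance of dosing_cup from where it was at the start of the episode above 0.03 m or angle between dosing_cup's own z axis and vertical above 0.5 rad).
It also fails if it takes over 72 s, if anything falls off the work surface, if the arm or the gripper's body presses on something with over 40 N, if the wrist force passes 120 N, or if a joint passes its speed limit or range.

### The arm

A 6-joint arm with a two-finger parallel gripper is mounted at the origin on a cart in front of the work surface, level with it; the furniture and walls round the work are solid. World frame = base frame: x ahead of the robot, y to its left, z up, the work surface at z = 0. Lengths are in mm, angles in rad, forces in N, time in s.
With the tool pointing down it reaches from about 350 to 775 mm from the base axis. Payload 7.3 kg.
Tool frame: the origin (TCP) lies at the very end of the fingers, on their centre line; the grasp point (between the pads) lies 19 mm behind it; z points along the fingers, y is the line along which they close (so a half turn about z gives the same grasp; the last joint's range is limited). The gripper opens to 92 mm and grips with 3 to 60 N. Pads are 19 mm wide; open, the fingers measure 130 mm over their backs; the gripper's body (75 mm by 190 mm) begins 47 mm behind the grasp point.
Start: joints at [-1.448, 0.342, 1.524, -0, 1.275, -0.146], TCP at [139.449, -506.163, 201.341] pointing down, gripper open.
Joint ranges: [-2.53, 2.53], [-0.77, 2.02], [0.04, 2.7], [-1, 4.14], [0.28, 2.66], [-3.11, 3.11]. Speed limits (rad/s): [2.57, 2.57, 3.14, 3.14, 3.14, 3.14].

### API

Orientations are given as [roll, pitch, yaw] about the fixed x, y, z axes, in that order (R = Rz(yaw) Ry(pitch) Rx(roll)).
In Python, from plant import get_obs, vision, workorder gives the robot as it stands.
- The arm moves only by the shell command python3 -m pendant 'ROWS' [OPENING]. ROWS is a JSON object of lists of equal length, an entry for each row: "dp": the shift along the tool's x, y, z in m, a list of three; "rotation": the turn, a rotation vector about the tool's x, y, z in rad, a list of three. A call has 1 to 8 rows; each row is the pose to reach, as a shift and turn from the pose commanded when the call began, along the tool's axes at that moment; what a row does not reach only later rows make up. A row lasts 1/8 s, in which the tool goes at most 62.5 mm and 10.7 degrees, less where a joint would pass 70% of its speed; a pose out of reach is approached as far as the arm can. A call with a gripper value outside its range is refused whole. OPENING is the finger opening in m, from 0 to 0.0918, set as the call begins (- or left out, the last holds). The fingers move at their own pace and stop on an object; the grip force is fixed at half the most. Time passes only in rows, so rows that repeat a pose let the fingers close. It gives the time, the measured TCP pose, the force, the opening and the grip force at its end, in the units of the state.
- get_obs(): the state, without advancing time (a new reading comes with each control period).
- vision.capture(name): name is "scene" or "top" or "wrist"; returns a dict with "pixels" (384x512x3 uint8, red, green, blue), "vfov" (degrees; the focal length in pixels is half the picture's height over the tangent of half this angle, whatever the lens; pixels are square), "cx", "cy" (the principal point, pixels), "dist" ([k1, k2, p1, p2, k3] as OpenCV has them; the pictures are not rectified), "pose" (4x4, takes a point from camera to world coordinates); the wrist camera has in their place "T_tool_cam" (4x4, takes a point from camera to tool coordinates, whose origin is the TCP and whose axes are the flange's). Camera axes: x right, y up, looking along -z (the intrinsics and any distortion apply to the point x, -y, -z); pixel columns grow to the right and rows downward; lengths in mm; the calibration is good to about 2 mm. A picture is of the moment at which its call begins: read the wrist's pose just before it. There is no depth.
- workorder.close_job(): hands the job in; it is judged then, once.
The state is a dict: "time": time; "joint_positions": joint angles; "dq": joint speeds; "tau": joint torques, N m; "tool_pos": TCP position; "tcp_rot": TCP orientation; "contact_force": force on the tool from outside, world axes, zero at the start; "moment": the same for the moment, N m; "grip_width": finger opening in mm; "finger_force": force on a finger pad.
Only numpy, scipy, OpenCV 4.12 (cv2) and the standard library are available. Lean on these libraries where they do the work, as an engineer would, in place of code of your own. Each camera call takes 0.05 s, during which the arm holds its last target. There are 200 camera calls.

## Working session

There is one attempt and no reset: what is moved stays moved. The work goes in short steps, Python scripts to look and compute and a shell command to move; the robot and the scene stay as the last step left them, time stands still between calls to the robot, and variables do not carry over. Pictures are saved under pics/ and viewed, at most 10 in all, crops included, and the job is handed in when it is done.

```bash
ls; mkdir -p pics
python3 - <<'E'
from plant import get_obs, vision
import cv2,numpy as np
print(get_obs())
for n in ("scene","top"):
    c=vision.capture(n); cv2.imwrite(f"pics/{n}0.png",c["pixels"][:,:,::-1]); np.save(f"pics/{n}0.npy",c,allow_pickle=True)
    print({k:v for k,v in c.items() if k!="pixels"})
E
```

```text
pics
{'time': 0.0, 'joint_positions': array([-1.44798945e+00,  3.42703078e-01,  1.52503295e+00, -1.49412695e-05,
        1.27537993e+00, -1.45977451e-01]), 'dq': array([ 2.26670838e-03,  4.46063535e-04, -6.51562708e-04, -8.63039564e-04,
        3.50791662e-04, -6.45799031e-05]), 'tau': array([ 3.33624957e-03, -4.31235230e+01, -2.44218636e+01,  7.20926025e-02,
        5.60331834e-02, -1.41792975e-04]), 'tool_pos': array([ 139.3913902 , -505.69224006,  200.64962399]), 'tcp_rot': array([-3.14008347e+00, -2.07443727e-04,  2.68788533e-01]), 'contact_force': array([ 0.07598393, -1.23908918, -0.70577493]), 'moment': array([ 0.01042316,  0.00195857, -0.03901883]), 'finger_force': 0.0, 'grip_width': 91.979449778502}
{'vfov': 48.64311579847379, 'cx': 264.09522534146646, 'cy': 187.57921583922044, 'dist': array([-0.12017836,  0.        ,  0.        ,  0.        ,  0.        ]), 'pose': array([[-5.18795662e-01,  4.02982241e-01, -7.53960459e-01,
        -4.95240162e+02],
       [-8.54781653e-01, -2.59083653e-01,  4.49693214e-01,
         7.61282860e+02],
       [-1.41204505e-02,  8.77770456e-01,  4.78873301e-01,
         7.12543624e+02],
       [ 0.00000000e+00,  0.00000000e+00,  0.00000000e+00,
         1.00000000e+00]])}
{'vfov': 50.576445375718414, 'cx': 252.82024591130354, 'cy': 180.34783609310043, 'dist': array([-0.0197496,  0.       ,  0.       ,  0.       ,  0.       ]), 'pose': array([[-1.19576071e-02,  9.98521735e-01, -5.30222553e-02,
         5.00234440e+02],
       [-9.99918341e-01, -1.17015734e-02,  5.13662140e-03,
         1.49064412e+02],
       [ 4.50858430e-03,  5.30793473e-02,  9.98580120e-01,
         1.28632712e+03],
       [ 0.00000000e+00,  0.00000000e+00,  0.00000000e+00,
         1.00000000e+00]])}
```

View pics/top0.png

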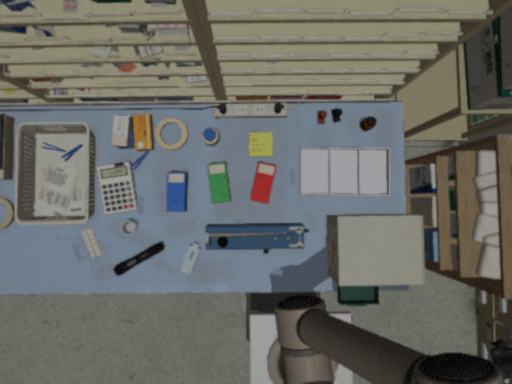

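View pics/scene0.png

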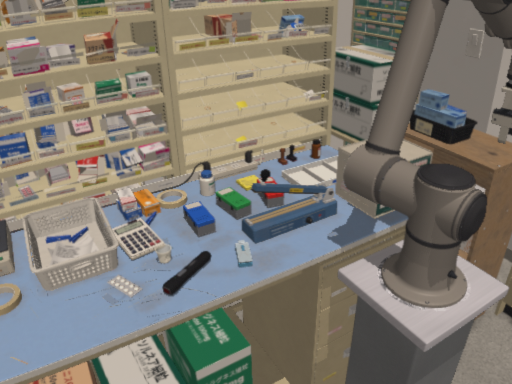

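The top view (up = world +x, right = −y) shows blue case at px (177,191), green (219,182), red (263,182), labels towards +x; note pad (261,144), tray (343,171), cabinet (375,250), white bottle (210,135), amber (367,124), cup (129,227). The scene view confirms a long blue device between robot and cases.

```bash
cat > h.py <<'E'
import numpy as np,cv2
from scipy.spatial.transform import Rotation as R
def K(c):
    f=c["pixels"].shape[0]/2/np.tan(np.radians(c["vfov"])/2); return np.array([[f,0,c["cx"]],[0,f,c["cy"]],[0,0,1.]])
def cast(c,uv,z,pose=None):
    P=c["pose"] if pose is None else pose
    n=cv2.undistortPoints(np.float64(uv).reshape(-1,1,2),K(c),c["dist"]).reshape(-1,2)
    d=np.c_[n[:,0],-n[:,1],-np.ones(len(n))]@P[:3,:3].T; o=P[:3,3]
    return o+d*((z-o[2])/d[:,2])[:,None]
def hsv(c): return cv2.cvtColor(c["pixels"],cv2.COLOR_RGB2HSV)
def blob(m,near=None):
    m=cv2.morphologyEx(m.astype(np.uint8)*255,cv2.MORPH_CLOSE,np.ones((3,3)))
    cs,_=cv2.findContours(m,cv2.RETR_EXTERNAL,cv2.CHAIN_APPROX_NONE)
    return max(cs,key=cv2.contourArea)
E
python3 - <<'E'
from h import *
c=np.load("pics/top0.npy",allow_pickle=True).item(); H=hsv(c)
def roi(x0,y0,x1,y1,m):
    z=np.zeros(m.shape,bool); z[y0:y1,x0:x1]=1; return blob(m&z)
h,s,v=[H[...,i].astype(int) for i in range(3)]
for p in [(177,191),(120,225),(150,191),(177,177),(219,186),(263,144),(263,186),(343,171),(210,135),(367,124)]: print(p,H[p[1],p[0]])
def rep(n,ct,z):
    (u,w),sz,a=cv2.minAreaRect(ct); b=cv2.boxPoints(cv2.minAreaRect(ct))
    W=cast(c,b,z)[:,:2]; e=[W[1]-W[0],W[2]-W[1]]; e.sort(key=np.linalg.norm); l=e[1]
    print(n,(round(u),round(w)),"ctr",W.mean(0).round(1),"size",np.linalg.norm(e[0]).round(),np.linalg.norm(l).round(),"yaw",np.degrees(np.arctan2(l[1],l[0])).round(1)%180)
wl=(s<60)&(v>120)
rep("blue",roi(160,165,195,218,((s>170)&(h>105))|wl),48)
rep("green",roi(200,155,236,210,((h>45)&(h<85)&(s>80))|wl),48)
rep("red",roi(245,155,280,210,((h<12)|(h>165))&(s>100)|wl),48)
rep("pad",roi(245,125,280,160,(h>20)&(h<40)&(s>70)),12)
rep("tray",roi(290,140,400,205,(s<50)&(v>110)),25)
rep("cab",roi(325,205,430,290,(s<60)&(v>90)),170)
rep("punch",roi(200,215,312,256,(s>110)&(v<130)),50)
E
python3 - <<'E'
import cv2
i=cv2.imread("pics/top0.png")[95:295,90:430]; cv2.imwrite("pics/crop1.png",cv2.resize(i,(800,471),interpolation=cv2.INTER_CUBIC))
E
```

```text
(177, 191) [108 178 142]
(120, 225) [105  26 137]
(150, 191) [105  54 146]
(177, 177) [ 22  31 156]
(219, 186) [ 66 136 122]
(263, 144) [ 27 112 148]
(263, 186) [  1 179 154]
(343, 171) [107  11 163]
(210, 135) [107 160 121]
(367, 124) [ 13 190  43]
blue (177, 191) ctr [536.5 374.1] size 104.0 158.0 yaw 179.7
green (218, 182) ctr [562.5 250.5] size 107.0 165.0 yaw 179.4
red (262, 182) ctr [560.9 114.7] size 104.0 165.0 yaw 179.1
pad (260, 144) ctr [684.1 116.9] size 73.0 73.0 yaw 179.2
tray (344, 172) ctr [ 590.4 -144. ] size 200.0 343.0 yaw 89.4
cab (377, 247) ctr [ 373.3 -194.9] size 228.0 288.0 yaw 89.3
punch (247, 242) ctr [379.7 161.1] size 35.0 245.0 yaw 91.3
```

View pics/crop1.png

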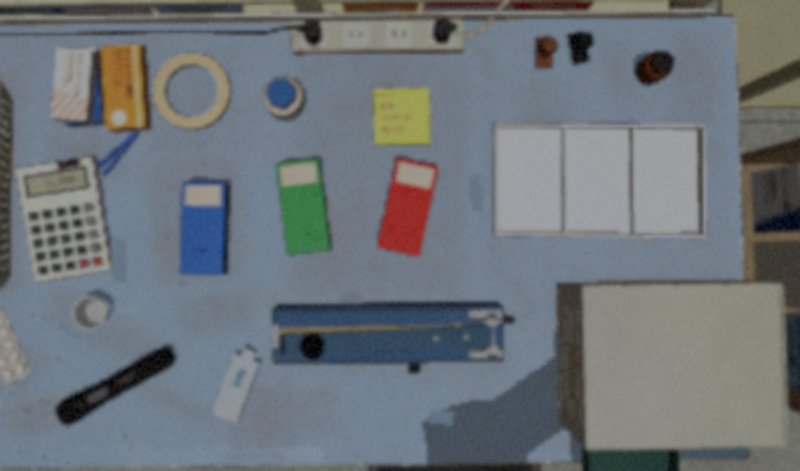

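The crop shows all three cases with labels towards +x (green leaning slightly left, red right). The white mask took in some bench, so I'll tighten it.

Run:
```python
from h import *
c=np.load("pics/top0.npy",allow_pickle=True).item(); H=hsv(c)
def roi(x0,y0,x1,y1,m):
    z=np.zeros(m.shape,bool); z[y0:y1,x0:x1]=1; return blob(m&z)
h,s,v=[H[...,i].astype(int) for i in range(3)]
def rep(n,ct,z):
    b=cv2.boxPoints(cv2.minAreaRect(ct)); u=b.mean(0)
    W=cast(c,b,z)[:,:2]; e=[W[1]-W[0],W[2]-W[1]]; e.sort(key=np.linalg.norm); l=e[1]
    print(n,u.round(),"ctr",W.mean(0).round(1),"size",np.linalg.norm(e[0]).round(),np.linalg.norm(l).round(),"yaw",np.degrees(np.arctan2(l[1],l[0])).round(1)%180)
wl=(s<70)&(v>110)&(h<60)
rep("blue",roi(160,165,195,218,((s>140)&(h>100)&(v>90))|wl),48)
rep("green",roi(200,155,236,210,((h>45)&(h<85)&(s>80))|wl),48)
rep("red",roi(245,155,280,210,((h<12)|(h>165))&(s>100)|wl),48)
rep("tray",roi(290,140,400,205,(s<30)&(v>110)),25)
for x0,x1 in ((301,328),(330,357),(359,388)):
    rep("cell",roi(x0,145,x1,200,(s<25)&(v>130)),4)
rep("cab",roi(325,205,430,290,(h<60)&(v>90)),170)
rep("cup",roi(118,217,140,238,(s<38)&(v>110)),38)
rep("wb",roi(198,122,222,148,(s>110)),80)
rep("amber",roi(355,112,380,135,(v<90)),75)
rep("puncher",roi(200,218,312,256,(s>100)),50)
```

```text
blue [176. 192.] ctr [534.8 377.1] size 55.0 113.0 yaw 179.8
green [218. 182.] ctr [561.9 247.6] size 56.0 119.0 yaw 6.599999999999994
red [263. 182.] ctr [559.4 112.5] size 56.0 120.0 yaw 166.8
tray [345. 171.] ctr [ 593.6 -144.1] size 154.0 287.0 yaw 88.7
cell [314. 171.] ctr [595.9 -51.7] size 83.0 153.0 yaw 178.7
cell [343. 171.] ctr [ 594.9 -143.8] size 83.0 153.0 yaw 178.5
cell [373. 171.] ctr [ 592.2 -239.3] size 90.0 150.0 yaw 178.3
cab [383. 248.] ctr [ 370.9 -211. ] size 230.0 252.0 yaw 90.6
cup [127. 228.] ctr [425.4 528.7] size 45.0 52.0 yaw 71.1
wb [209. 134.] ctr [704.6 272.2] size 30.0 30.0 yaw 179.6
amber [368. 124.] ctr [ 732.3 -206.7] size 40.0 49.0 yaw 89.5
puncher [252. 236.] ctr [397.3 148.6] size 72.0 276.0 yaw 89.3
```

```bash
cat >> h.py <<'E'
def go(x,y,z,yaw=0,pitch=0):
    """shift (m) and turn in present tool axes to reach a world pose; yaw deg, pitch deg about tool y"""
    from plant import get_obs
    o=get_obs(); T=R.from_euler('xyz',o["tcp_rot"])
    G=R.from_euler('xyz',[np.pi,0,np.radians(yaw)])*R.from_rotvec([0,np.radians(pitch),0])
    print("t",o["time"],"pos",o["tool_pos"].round(1),"w",o["grip_width"].round(1),"dp",(T.inv().apply(np.array([x,y,z])-o["tool_pos"])/1000).round(4).tolist(),"rot",(T.inv()*G).as_rotvec().round(3).tolist())
E
python3 -m pendant '{"dp":[[0,0,-0.06],[0,0,-0.12],[0,0,-0.13],[0,0,-0.13]],"rotation":[[0,0,0],[0,0,0],[0,0,0],[0,0,0]]}' 0.0918
python3 -c "
from h import *
go(350,-250,330,0)"
```

```text
time: 0.6
tool_pos: [139.4, -506.1, 331.1]
tcp_rot: [3.141, 0.0, 0.269]
contact_force: [1.0, 0.1, -0.4]
grip_width: 92.2
finger_force: 0.0Traceback (most recent call last):
  File "<string>", line 3, in <module>
    go(350,-250,330,0)
    ~~^^^^^^^^^^^^^^^^
  File "h.py", line 20, in go
    print("t",o["time"],"pos",o["tool_pos"].round(1),"w",o["grip_width"].round(1),"dp",(T.inv().apply(np.array([x,y,z])-o["tool_pos"])/1000).round(4).tolist(),"rot",(T.inv()*G).as_rotvec().round(3).tolist())
                                                         ^^^^^^^^^^^^^^^^^^^^^
AttributeError: 'float' object has no attribute 'round'
```

```bash
sed -i 's/o\["grip_width"\].round(1)/round(o["grip_width"],1)/' h.py
python3 -m pendant '{"dp":[[0.272,-0.191,0],[0.272,-0.191,0],[0.272,-0.191,0],[0.272,-0.191,0],[0.272,-0.191,0],[0.272,-0.191,0],[0.272,-0.191,0]],"rotation":[[0,0,0.269],[0,0,0.269],[0,0,0.269],[0,0,0.269],[0,0,0.269],[0,0,0.269],[0,0,0.269]]}'
python3 -c "
from h import *
go(550,0,330,0)"
```

```text
time: 1.48
tool_pos: [351.1, -248.1, 329.4]
tcp_rot: [-3.139, 0.003, 0.003]
contact_force: [0.4, -0.7, 0.0]
grip_width: 91.7
finger_force: 0.0
t 1.475 pos [ 351.1 -248.1  329.4] w 91.7 dp [0.1996, -0.2475, -0.0004] rot [-0.003, 0.003, 0.003]
```

```bash
python3 -m pendant '{"dp":[[0.2,-0.25,0],[0.2,-0.25,0],[0.2,-0.25,0],[0.2,-0.25,0],[0.2,-0.25,0],[0.187,-0.4,0.05],[0.187,-0.5,0.08],[0.187,-0.56,0.1]],"rotation":[[0,0,0],[0,0,0],[0,0,0],[0,0,0],[0,0,0],[0,0,0],[0,0,0],[0,0,0]]}'
python3 -c "
from h import *
go(537,376,130,0)"
```

```text
time: 2.48
tool_pos: [540.3, 173.1, 272.5]
tcp_rot: [3.141, 0.003, -0.002]
contact_force: [0.7, -0.9, -0.9]
grip_width: 91.6
finger_force: 0.0
t 2.475 pos [540.3 173.1 272.5] w 91.6 dp [-0.0033, -0.2031, 0.1423] rot [0.001, 0.003, -0.002]
```

```bash
python3 -m pendant '{"dp":[[-0.003,-0.203,0.142],[-0.003,-0.203,0.142],[-0.003,-0.203,0.142],[-0.003,-0.203,0.142],[-0.003,-0.203,0.142],[-0.003,-0.203,0.142]],"rotation":[[0,0,0],[0,0,0],[0,0,0],[0,0,0],[0,0,0],[0,0,0]]}'
python3 - <<'E'
from h import *
from plant import get_obs,vision
go(537,376,25,0)
o=get_obs(); c=vision.capture("wrist")
print({k:v for k,v in c.items() if k!="pixels"}); cv2.imwrite("pics/w0.png",c["pixels"][:,:,::-1])
T=np.eye(4);T[:3,:3]=R.from_euler('xyz',o["tcp_rot"]).as_matrix();T[:3,3]=o["tool_pos"]
P=T@c["T_tool_cam"];H=hsv(c);h,s,v=[H[...,i].astype(int) for i in range(3)]
b=cv2.boxPoints(cv2.minAreaRect(blob((s>140)&(h>100)&(h<125)&(v>80)))); print(b.round(),cast(c,b,48,P).round(1))
E
```

```text
time: 3.22
tool_pos: [537.9, 374.4, 131.7]
tcp_rot: [3.14, 0.001, -0.001]
contact_force: [0.1, -0.3, 0.1]
grip_width: 91.9
finger_force: 0.0
t 3.225 pos [537.9 374.4 131.7] w 91.9 dp [-0.0008, -0.0018, 0.1067] rot [0.002, 0.001, -0.001]
{'vfov': 71.07726369078846, 'cx': 254.2238855027586, 'cy': 185.5927199196993, 'dist': array([-0.05152154,  0.        ,  0.        ,  0.        ,  0.        ]), 'T_tool_cam': array([[ 8.85920085e-04,  9.61787700e-01,  2.73794878e-01,
         7.41525467e+01],
       [ 9.99999447e-01, -6.96700115e-04, -7.88334663e-04,
         2.15385801e-01],
       [-5.67457659e-04,  2.73795425e-01, -9.61787785e-01,
        -1.81844692e+02],
       [ 0.00000000e+00,  0.00000000e+00,  0.00000000e+00,
         1.00000000e+00]])}
[[222. 126.]
 [278. 126.]
 [278. 237.]
 [222. 237.]] [[596.4 405.   48. ]
 [596.4 350.8  48. ]
 [478.1 347.9  48. ]
 [478.1 408.9  48. ]]
```

View pics/w0.png

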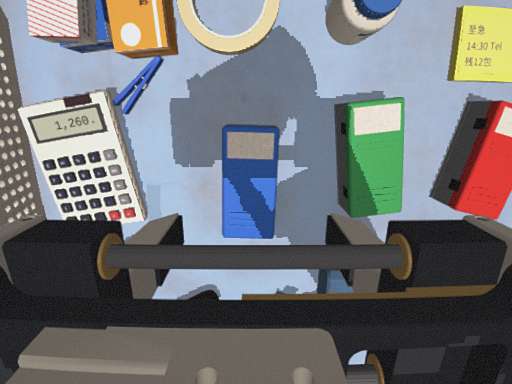

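Wrist view: blue case spans px (222–278, 126–237), centred between the fingers with its label away from the robot; its centre is about (537, 378) mm, matching the top view.

```bash
python3 -m pendant '{"dp":[[0,-0.003,0.05],[0,-0.003,0.09],[0,-0.003,0.107],[0,-0.003,0.107]],"rotation":[[0,0,0],[0,0,0],[0,0,0],[0,0,0]]}'
python3 -m pendant '{"dp":[[0,0,0],[0,0,0],[0,0,0],[0,0,0],[0,0,0]],"rotation":[[0,0,0],[0,0,0],[0,0,0],[0,0,0],[0,0,0]]}' 0.04
python3 -c "
from plant import get_obs
o=get_obs();print(o['moment'],o['contact_force'],o['tool_pos'])"
```

```text
time: 3.78
tool_pos: [538.0, 377.9, 26.0]
tcp_rot: [3.141, 0.0, -0.002]
contact_force: [0.1, 0.6, -0.0]
grip_width: 91.8
finger_force: 0.0
time: 4.4
tool_pos: [537.6, 378.9, 25.9]
tcp_rot: [3.142, -0.0, -0.0]
contact_force: [0.3, 0.4, -0.1]
grip_width: 46.3
finger_force: 0.0
[ 0.01024773  0.01157478 -0.03151611] [ 0.29764372  0.40731743 -0.12583995] [537.56010272 378.93872331  25.90925608]
```

```bash
python3 -m pendant '{"dp":[[0,0,0],[0,0,0]],"rotation":[[0,0,0],[0,0,0]]}'
python3 - <<'E'
from plant import get_obs,vision
import cv2,numpy as np
a=vision.capture("wrist")["pixels"][:,:,::-1]
cv2.imwrite("pics/w1.png",a)
E
```

```text
time: 4.65
tool_pos: [537.5, 378.9, 25.7]
tcp_rot: [3.141, 0.0, -0.0]
contact_force: [-0.8, -0.7, 0.1]
grip_width: 40.0
finger_force: 0.0
```

View pics/w1.png

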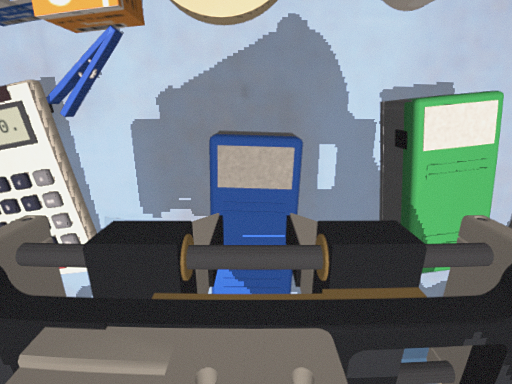

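The wrist view shows the fingers at px 190–222 and 290–325 around the blue case (210–300 wide), yet the opening reads 40 mm with no force, so something is off. I'll project the tips and compare.

Run:
```python
from h import *
from plant import get_obs,vision
o=get_obs(); c=vision.capture("wrist")
C=np.linalg.inv(c["T_tool_cam"]); 
def proj(p):
    q=C[:3,:3]@np.array(p)+C[:3,3]; q=q*[1,-1,-1]
    return cv2.projectPoints(q.reshape(1,3),np.zeros(3),np.zeros(3),K(c),c["dist"])[0].ravel().round()
for p in [(0,20,0),(0,-20,0),(9.5,20,0),(9.5,28,0),(9.5,28,-19),(9.5,20,-50),(60,28,-22),(60,28,26),(60,-28,-22),(60,20,26)]: print(p,proj(p))
T=np.eye(4);T[:3,:3]=R.from_euler('xyz',o["tcp_rot"]).as_matrix();T[:3,3]=o["tool_pos"]
P=T@c["T_tool_cam"]
for z in (0,25,48): print(z,cast(c,[(210,138),(300,138)],z,P).round(1))
s=vision.capture("scene"); 
i=s["pixels"][150:290,120:330,::-1]; cv2.imwrite("pics/s1.png",cv2.resize(i,(800,533),interpolation=cv2.INTER_CUBIC))
```

```text
(0, 20, 0) [281. 215.]
(0, -20, 0) [226. 215.]
(9.5, 20, 0) [282. 203.]
(9.5, 28, 0) [293. 203.]
(9.5, 28, -19) [297. 213.]
(9.5, 20, -50) [291. 234.]
(60, 28, -22) [301. 134.]
(60, 28, 26) [291. 129.]
(60, -28, -22) [206. 134.]
(60, 20, 26) [280. 129.]
0 [[590.5 412.4   0. ]
 [590.5 343.4   0. ]]
25 [[593.  408.3  25. ]
 [593.1 347.6  25. ]]
48 [[595.4 404.6  48. ]
 [595.4 351.5  48. ]]
```

View pics/s1.png

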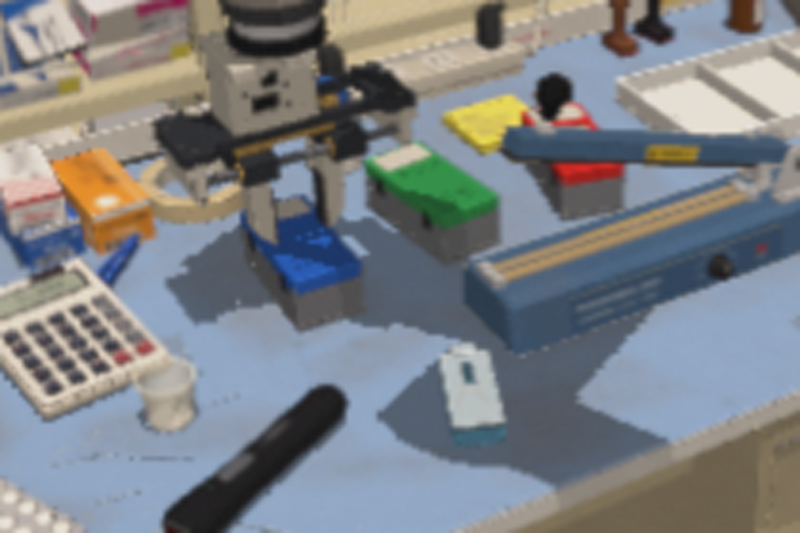

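The fingertips seem to sit on or above the lid's level although the TCP reads z = 26. I'll open, go lower in steps while watching the force, and close again.

```bash
python3 -m pendant '{"dp":[[0,0,0],[0,0,0],[0,0,0],[0,0,0],[0,0,0],[0,0,0]],"rotation":[[0,0,0],[0,0,0],[0,0,0],[0,0,0],[0,0,0],[0,0,0]]}' 0.0918
python3 -m pendant '{"dp":[[0,0,0.006],[0,0,0.012],[0,0,0.018],[0,0,0.018]],"rotation":[[0,0,0],[0,0,0],[0,0,0],[0,0,0]]}'
python3 -m pendant '{"dp":[[0,0,0],[0,0,0],[0,0,0],[0,0,0],[0,0,0],[0,0,0]],"rotation":[[0,0,0],[0,0,0],[0,0,0],[0,0,0],[0,0,0],[0,0,0]]}' 0.04
python3 - <<'E'
from plant import get_obs,vision
import cv2,numpy as np
s=vision.capture("scene"); w=vision.capture("wrist")
i=cv2.resize(s["pixels"][170:250,160:250,::-1],(427,384),interpolation=cv2.INTER_CUBIC)
cv2.imwrite("pics/s2.png",np.hstack([i,w["pixels"][:,120:390,::-1]]))
E
```

```text
time: 5.55
tool_pos: [537.6, 378.9, 25.8]
tcp_rot: [3.141, 0.0, -0.0]
contact_force: [-0.5, 0.7, -0.1]
grip_width: 91.0
finger_force: 0.0
time: 6.05
tool_pos: [537.1, 378.6, 6.9]
tcp_rot: [3.141, 0.001, -0.0]
contact_force: [-0.2, 0.1, -0.0]
grip_width: 91.4
finger_force: 0.0
time: 6.8
tool_pos: [537.6, 379.1, 8.0]
tcp_rot: [-3.141, -0.0, -0.0]
contact_force: [0.6, 1.5, 0.5]
grip_width: 55.4
finger_force: 29.8
```

View pics/s2.png

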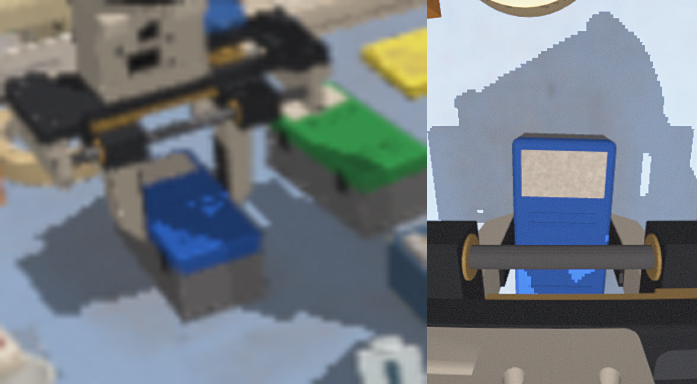

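Now the case is gripped (55.4 mm, 29.8 N): the fingers straddle the lid in both views. Lift and rock.

```bash
cat > m.py <<'E'
from h import *
from plant import get_obs
o=get_obs(); T=R.from_euler('xyz',o["tcp_rot"])
print("tool-moment",T.inv().apply(o["moment"]).round(3),"F",o["contact_force"].round(2),"w",round(o["grip_width"],1),"pos",o["tool_pos"].round(1),"rot",o["tcp_rot"].round(3))
E
python3 -m pendant '{"dp":[[0,0,-0.02],[0,0,-0.06],[0,0,-0.1],[0,0,-0.14],[0,0,-0.17],[0,0,-0.18],[0,0,-0.18],[0,0,-0.18]],"rotation":[[0,0,0],[0,0,0],[0,0,0],[0,0,0],[0,0,0],[0,0,0],[0,0,0],[0,0,0]]}' | tail -2; python3 m.py
python3 -m pendant '{"dp":[[0,0,0],[0,0,0],[0,0,0],[0,0,0],[0,0,0],[0,0,0],[0,0,0],[0,0,0]],"rotation":[[0,-0.12,0],[0,-0.25,0],[0,-0.38,0],[0,-0.45,0],[0,-0.45,0],[0,-0.45,0],[0,-0.45,0],[0,-0.45,0]]}' | tail -2; python3 m.py
```

```text
grip_width: 55.9
finger_force: 29.8
tool-moment [0.025 0.013 0.005] F [-0.02 -0.13 -5.72] w 55.9 pos [536.7 378.3 185.5] rot [ 3.14e+00  3.00e-03 -0.00e+00]
grip_width: 55.6
finger_force: 29.8
tool-moment [ 0.007  0.642 -0.024] F [-0.34 -0.17 -5.83] w 55.6 pos [537.2 379.2 188.8] rot [-3.141e+00  4.480e-01  1.000e-03]
```

```bash
python3 -m pendant '{"dp":[[0,0,0],[0,0,0],[0,0,0],[0,0,0],[0,0,0],[0,0,0],[0,0,0],[0,0,0]],"rotation":[[0,0.1,0],[0,0.2,0],[0,0.3,0],[0,0.38,0],[0,0.43,0],[0,0.45,0],[0,0.45,0],[0,0.45,0]]}' | tail -2; python3 m.py
python3 -m pendant '{"dp":[[0,0,0],[0,0,0],[0,0,0],[0,0,0],[0,0,0],[0,0,0],[0,0,0],[0,0,0]],"rotation":[[0,0.12,0],[0,0.25,0],[0,0.38,0],[0,0.45,0],[0,0.45,0],[0,0.45,0],[0,0.45,0],[0,0.45,0]]}' | tail -2; python3 m.py
python3 -m pendant '{"dp":[[0,0,0],[0,0,0],[0,0,0],[0,0,0],[0,0,0],[0,0,0],[0,0,0],[0,0,0]],"rotation":[[0,-0.1,0],[0,-0.2,0],[0,-0.3,0],[0,-0.38,0],[0,-0.43,0],[0,-0.45,0],[0,-0.45,0],[0,-0.45,0]]}' | tail -2; python3 m.py
python3 -c "
from h import *
go(594,-52,190,-1)"
```

```text
grip_width: 55.6
finger_force: 29.8
tool-moment [ 0.012 -0.135 -0.027] F [ 0.32 -0.82 -5.41] w 55.6 pos [537.7 378.7 187.6] rot [ 3.141e+00  1.000e-03 -1.000e-03]
grip_width: 55.7
finger_force: 29.9
tool-moment [-0.027 -0.669 -0.015] F [-0.42  0.17 -4.87] w 55.7 pos [538.1 378.7 187.8] rot [ 3.142e+00 -4.500e-01 -1.000e-03]
grip_width: 55.4
finger_force: 29.9
tool-moment [0.074 0.074 0.041] F [ 0.37 -0.3  -5.6 ] w 55.4 pos [537.3 379.  187.9] rot [ 3.141e+00 -1.000e-03  0.000e+00]
t 11.9 pos [537.3 379.  187.9] w 55.4 dp [0.0566, 0.431, -0.002] rot [0.0, -0.001, 0.018]
```

```bash
python3 -m pendant '{"dp":[[0.003,0.02,0],[0.008,0.06,0],[0.014,0.11,0],[0.022,0.165,0],[0.029,0.22,0],[0.036,0.275,0],[0.043,0.33,0],[0.048,0.37,0]],"rotation":[[0,0,0],[0,0,0.003],[0,0,0.006],[0,0,0.009],[0,0,0.012],[0,0,0.018],[0,0,0.018],[0,0,0.018]]}' | tail -2
python3 -c "
from h import *
go(594,-52,100,-1)"
python3 m.py
```

```text
grip_width: 55.9
finger_force: 29.9
t 12.9 pos [585.1   5.6 188.4] w 55.9 dp [0.01, 0.0573, 0.0885] rot [0.001, -0.001, -0.002]
tool-moment [-0.019  0.066 -0.018] F [ 0.64  0.71 -5.91] w 55.9 pos [585.1   5.6 188.4] rot [ 3.14e+00 -1.00e-03 -2.00e-02]
```

```bash
python3 -m pendant '{"dp":[[0.006,0.03,0],[0.01,0.05,0.02],[0.01,0.057,0.06],[0.01,0.057,0.1],[0.01,0.057,0.13],[0.01,0.057,0.142],[0.01,0.057,0.142]],"rotation":[[0,0,0],[0,0,0],[0,0,0],[0,0,0],[0,0,0],[0,0,0],[0,0,0]]}' | tail -2
python3 m.py
```

```text
grip_width: 55.6
finger_force: 29.9
tool-moment [0.034 0.013 0.002] F [-0.82  0.07 -5.32] w 55.6 pos [594.2 -48.6  46. ] rot [ 3.141  0.    -0.018]
```

```bash
python3 -m pendant '{"dp":[[0,0.003,0.01],[0,0.003,0.02],[0,0.003,0.026],[0,0.003,0.03],[0,0.003,0.033],[0,0.003,0.033]],"rotation":[[0,0,0],[0,0,0],[0,0,0],[0,0,0],[0,0,0],[0,0,0]]}' | tail -2
python3 m.py
```

```text
grip_width: 55.7
finger_force: 29.9
tool-moment [0.025 0.113 0.017] F [ 0.49  0.41 -5.63] w 55.7 pos [594.4 -51.3  12.8] rot [ 3.142  0.    -0.018]
```

```bash
python3 -m pendant '{"dp":[[0,0,0.001],[0,0,0.002],[0,0,0.002]],"rotation":[[0,0,0],[0,0,0],[0,0,0]]}' | tail -2
python3 m.py
```

```text
grip_width: 55.8
finger_force: 29.9
tool-moment [ 0.278 -0.432  0.046] F [-2.09 -1.31  5.  ] w 55.8 pos [594.9 -51.4  11.9] rot [ 3.141e+00 -1.000e-03 -1.800e-02]
```

Touched the floor. Release with a small opening, then retreat upwards.

```bash
python3 -m pendant '{"dp":[[0,0,0],[0,0,0],[0,0,0]],"rotation":[[0,0,0],[0,0,0],[0,0,0]]}' 0.07
python3 -m pendant '{"dp":[[0,0,-0.02],[0,0,-0.06],[0,0,-0.12],[0,0,-0.13],[0,0,-0.13]],"rotation":[[0,0,0],[0,0,0],[0,0,0],[0,0,0],[0,0,0]]}' | tail -2
python3 - <<'E'
from h import *
from plant import get_obs,vision
go(562,248,120,6.6)
o=get_obs(); c=vision.capture("wrist")
T=np.eye(4);T[:3,:3]=R.from_euler('xyz',o["tcp_rot"]).as_matrix();T[:3,3]=o["tool_pos"]
P=T@c["T_tool_cam"];H=hsv(c);h,s,v=[H[...,i].astype(int) for i in range(3)]
b=cv2.boxPoints(cv2.minAreaRect(blob((s>140)&(h>100)&(h<125)&(v>80)))); print(b.round(),cast(c,b,52,P).round(1))
E
```

```text
time: 15.28
tool_pos: [594.5, -51.4, 10.8]
tcp_rot: [3.141, -0.0, -0.018]
contact_force: [0.3, -0.3, -0.6]
grip_width: 69.9
finger_force: 0.0
grip_width: 70.2
finger_force: 0.0
t 15.9 pos [594.6 -51.3 141.2] w 70.2 dp [-0.038, -0.2987, 0.021] rot [0.0, -0.001, -0.133]
[[228. 235.]
 [228. 125.]
 [282. 125.]
 [282. 235.]] [[535.2 -21.7  52. ]
 [654.3 -26.9  52. ]
 [653.4 -80.3  52. ]
 [534.2 -81.6  52. ]]
```

```bash
python3 -m pendant '{"dp":[[-0.038,-0.299,0.021],[-0.038,-0.299,0.021],[-0.038,-0.299,0.021],[-0.038,-0.299,0.021],[-0.038,-0.299,0.021],[-0.038,-0.299,0.021],[-0.038,-0.299,0.021]],"rotation":[[0,0,-0.05],[0,0,-0.1],[0,0,-0.133],[0,0,-0.133],[0,0,-0.133],[0,0,-0.133],[0,0,-0.133]]}' 0.0918| tail -2
cat > w.py <<'E'
import sys
from h import *
from plant import get_obs,vision
o=get_obs(); c=vision.capture("wrist")
T=np.eye(4);T[:3,:3]=R.from_euler('xyz',o["tcp_rot"]).as_matrix();T[:3,3]=o["tool_pos"]
P=T@c["T_tool_cam"];H=hsv(c);h,s,v=[H[...,i].astype(int) for i in range(3)]
m={"b":(s>140)&(h>100)&(h<125)&(v>80),"g":(h>45)&(h<85)&(s>90),"r":((h<10)|(h>170))&(s>130)}[sys.argv[1]]
b=cv2.boxPoints(cv2.minAreaRect(blob(m))); W=cast(c,b,float(sys.argv[2]),P); print(W.round(1).tolist(),W.mean(0).round(1))
E
python3 w.py g 48; python3 -c "
from h import *
go(562,247.6,8,6.6)"
```

```text
grip_width: 91.6
finger_force: 0.0
[[619.2, 282.8, 48.0], [625.5, 229.1, 48.0], [508.2, 212.0, 48.0], [501.2, 272.8, 48.0]] [563.5 249.2  48. ]
t 16.875 pos [561.5 247.2 118.5] w 91.9 dp [0.0008, -0.0005, 0.1105] rot [0.001, 0.002, -0.001]
```

```bash
python3 -m pendant '{"dp":[[0.002,-0.001,0.05],[0.002,-0.001,0.09],[0.002,-0.001,0.11],[0.002,-0.001,0.11]],"rotation":[[0,0,0],[0,0,0],[0,0,0],[0,0,0]]}' |tail -2
python3 -m pendant '{"dp":[[0,0,0],[0,0,0],[0,0,0],[0,0,0],[0,0,0]],"rotation":[[0,0,0],[0,0,0],[0,0,0],[0,0,0],[0,0,0]]}' 0.04
```

```text
grip_width: 91.8
finger_force: 0.0
time: 18.0
tool_pos: [563.9, 249.7, 10.3]
tcp_rot: [3.142, -0.001, 0.115]
contact_force: [0.6, -0.4, 2.9]
grip_width: 55.5
finger_force: 30.0
```

```bash
python3 -m pendant '{"dp":[[0,0,-0.02],[0,0,-0.06],[0,0,-0.1],[0,0,-0.14],[0,0,-0.17],[0,0,-0.18],[0,0,-0.18],[0,0,-0.18]],"rotation":[[0,0,0],[0,0,0],[0,0,0],[0,0,0],[0,0,0],[0,0,0],[0,0,0],[0,0,0]]}' | tail -2; python3 m.py
python3 -m pendant '{"dp":[[0,0,0],[0,0,0],[0,0,0],[0,0,0],[0,0,0],[0,0,0],[0,0,0],[0,0,0]],"rotation":[[0,-0.12,0],[0,-0.25,0],[0,-0.38,0],[0,-0.45,0],[0,-0.45,0],[0,-0.45,0],[0,-0.45,0],[0,-0.45,0]]}' | tail -2; python3 m.py
python3 -m pendant '{"dp":[[0,0,0],[0,0,0],[0,0,0],[0,0,0],[0,0,0],[0,0,0],[0,0,0],[0,0,0]],"rotation":[[0,0.1,0],[0,0.2,0],[0,0.3,0],[0,0.38,0],[0,0.43,0],[0,0.45,0],[0,0.45,0],[0,0.45,0]]}' | tail -2; python3 m.py
python3 -m pendant '{"dp":[[0,0,0],[0,0,0],[0,0,0],[0,0,0],[0,0,0],[0,0,0],[0,0,0],[0,0,0]],"rotation":[[0,0.12,0],[0,0.25,0],[0,0.38,0],[0,0.45,0],[0,0.45,0],[0,0.45,0],[0,0.45,0],[0,0.45,0]]}' | tail -2; python3 m.py
python3 -m pendant '{"dp":[[0,0,0],[0,0,0],[0,0,0],[0,0,0],[0,0,0],[0,0,0],[0,0,0],[0,0,0]],"rotation":[[0,-0.1,0],[0,-0.2,0],[0,-0.3,0],[0,-0.38,0],[0,-0.43,0],[0,-0.45,0],[0,-0.45,0],[0,-0.45,0]]}' | tail -2; python3 m.py
python3 -c "
from h import *
go(594,-144,190,-1)"
```

```text
grip_width: 55.8
finger_force: 30.0
tool-moment [-0.009  0.046 -0.024] F [-0.26  0.04 -2.85] w 55.8 pos [562.8 249.3 187.8] rot [3.141e+00 3.000e-03 1.150e-01]
grip_width: 55.9
finger_force: 30.0
tool-moment [-0.014  0.569 -0.015] F [ 0.58 -0.21 -2.95] w 55.9 pos [563.5 249.7 190.8] rot [-3.142  0.448  0.115]
grip_width: 55.9
finger_force: 30.0
tool-moment [0.025 0.018 0.077] F [-0.02  0.99 -2.82] w 55.9 pos [563.9 249.5 189.7] rot [3.141e+00 1.000e-03 1.150e-01]
grip_width: 55.9
finger_force: 30.0
tool-moment [-0.004 -0.481 -0.006] F [ 0.41 -0.64 -2.5 ] w 55.9 pos [564.2 249.5 189.7] rot [ 3.141 -0.45   0.114]
grip_width: 55.3
finger_force: 30.0
tool-moment [ 0.009 -0.025 -0.023] F [ 0.05 -0.15 -3.27] w 55.3 pos [563.5 249.6 189.9] rot [ 3.142e+00 -1.000e-03  1.150e-01]
t 23.0 pos [563.5 249.6 189.9] w 55.3 dp [-0.0149, 0.3945, -0.0001] rot [0.0, -0.001, 0.132]
```

Green is quiet (level readings within 0.05). Place it in the middle cell.

```bash
python3 -m pendant '{"dp":[[-0.001,0.02,0],[-0.002,0.06,0],[-0.004,0.11,0],[-0.006,0.165,0],[-0.008,0.22,0],[-0.01,0.275,0],[-0.012,0.325,0],[-0.014,0.37,0]],"rotation":[[0,0,0.02],[0,0,0.04],[0,0,0.06],[0,0,0.08],[0,0,0.1],[0,0,0.12],[0,0,0.132],[0,0,0.132]]}' | tail -2
python3 -c "
from h import *
go(594,-144,50,-1)"
```

```text
grip_width: 56.0
finger_force: 30.0
t 24.0 pos [ 591.4 -122.6  190.3] w 56.0 dp [0.0029, 0.0213, 0.1403] rot [0.001, -0.001, -0.002]
```

```bash
python3 -m pendant '{"dp":[[0.002,0.015,0],[0.003,0.022,0.02],[0.003,0.022,0.06],[0.003,0.022,0.1],[0.003,0.022,0.135],[0.003,0.022,0.15],[0.003,0.022,0.16],[0.003,0.022,0.168]],"rotation":[[0,0,0],[0,0,0],[0,0,0],[0,0,0],[0,0,0],[0,0,0],[0,0,0],[0,0,0]]}' | tail -2
python3 m.py
python3 -m pendant '{"dp":[[0,0,0.003],[0,0,0.005],[0,0,0.006],[0,0,0.006]],"rotation":[[0,0,0],[0,0,0],[0,0,0],[0,0,0]]}' | tail -2
python3 m.py
```

```text
grip_width: 55.6
finger_force: 30.0
tool-moment [ 0.027 -0.02   0.016] F [-0.27  0.1  -2.63] w 55.6 pos [ 595.6 -141.9   22.6] rot [ 3.141e+00 -2.000e-03 -1.700e-02]
grip_width: 55.7
finger_force: 30.0
tool-moment [ 0.026 -0.037 -0.066] F [ 0.16  0.29 -2.66] w 55.7 pos [ 594.9 -141.7   16. ] rot [ 3.141 -0.    -0.017]
```

```bash
python3 -m pendant '{"dp":[[0,0,0.001],[0,0,0.002],[0,0,0.003],[0,0,0.003]],"rotation":[[0,0,0],[0,0,0],[0,0,0],[0,0,0]]}' | tail -2
python3 m.py
```

```text
grip_width: 55.7
finger_force: 30.0
tool-moment [ 0.29  -0.664  0.051] F [-3.45  1.16  6.99] w 55.7 pos [ 594.9 -141.7   14.3] rot [ 3.141e+00 -1.000e-03 -1.700e-02]
```

```bash
python3 -m pendant '{"dp":[[0,0,0],[0,0,0],[0,0,0]],"rotation":[[0,0,0],[0,0,0],[0,0,0]]}' 0.066
python3 -m pendant '{"dp":[[0,0,-0.02],[0,0,-0.06],[0,0,-0.12],[0,0,-0.13],[0,0,-0.13]],"rotation":[[0,0,0],[0,0,0],[0,0,0],[0,0,0],[0,0,0]]}' | tail -2
python3 w.py g 52; python3 w.py b 52; python3 -c "
from h import *
go(560,113,120,-13.2)"
```

```text
time: 26.38
tool_pos: [594.9, -141.7, 12.8]
tcp_rot: [3.141, -0.0, -0.017]
contact_force: [-0.2, 0.0, -0.4]
grip_width: 65.6
finger_force: 0.0
grip_width: 66.1
finger_force: 0.0
[[654.6, -116.1, 52.0], [653.7, -169.8, 52.0], [534.8, -171.1, 52.0], [535.9, -110.9, 52.0]] [ 594.8 -142.    52. ]
[[653.5, -28.1, 52.0], [654.0, -84.9, 52.0], [538.9, -80.3, 52.0], [537.1, -16.7, 52.0]] [595.9 -52.5  52. ]
t 27.1 pos [ 593.8 -141.3  141. ] w 66.1 dp [-0.0381, -0.2537, 0.0214] rot [-0.001, 0.003, 0.213]
```

```bash
python3 -m pendant '{"dp":[[-0.038,-0.254,0.021],[-0.038,-0.254,0.021],[-0.038,-0.254,0.021],[-0.038,-0.254,0.021],[-0.038,-0.254,0.021],[-0.038,-0.254,0.021],[-0.038,-0.254,0.021]],"rotation":[[0,0,0.07],[0,0,0.14],[0,0,0.213],[0,0,0.213],[0,0,0.213],[0,0,0.213],[0,0,0.213]]}' 0.0918| tail -2
python3 w.py r 48; python3 -c "
from h import *
go(560,113,8,-13.2)"
```

```text
grip_width: 91.7
finger_force: 0.0
[[625.4, 124.9, 48.0], [613.0, 72.3, 48.0], [497.1, 96.2, 48.0], [511.1, 155.5, 48.0]] [561.6 112.2  48. ]
t 28.025 pos [561.4 111.3 121.5] w 91.7 dp [-0.0017, -0.0013, 0.1135] rot [0.001, 0.0, -0.002]
```

```bash
python3 -m pendant '{"dp":[[0,-0.001,0.05],[0,-0.001,0.09],[0,-0.001,0.112],[0,-0.001,0.112]],"rotation":[[0,0,0],[0,0,0],[0,0,0],[0,0,0]]}' |tail -2
python3 -m pendant '{"dp":[[0,0,0],[0,0,0],[0,0,0],[0,0,0],[0,0,0]],"rotation":[[0,0,0],[0,0,0],[0,0,0],[0,0,0],[0,0,0]]}' 0.04
```

```text
grip_width: 91.9
finger_force: 0.0
time: 29.15
tool_pos: [561.6, 113.6, 10.4]
tcp_rot: [3.141, -0.001, -0.23]
contact_force: [-1.2, -2.7, 4.9]
grip_width: 55.5
finger_force: 30.0
```

```bash
python3 -m pendant '{"dp":[[0,0,-0.02],[0,0,-0.06],[0,0,-0.1],[0,0,-0.14],[0,0,-0.17],[0,0,-0.18],[0,0,-0.18],[0,0,-0.18]],"rotation":[[0,0,0],[0,0,0],[0,0,0],[0,0,0],[0,0,0],[0,0,0],[0,0,0],[0,0,0]]}' | tail -2; python3 m.py
python3 -m pendant '{"dp":[[0,0,0],[0,0,0],[0,0,0],[0,0,0],[0,0,0],[0,0,0],[0,0,0],[0,0,0]],"rotation":[[0,-0.12,0],[0,-0.25,0],[0,-0.38,0],[0,-0.45,0],[0,-0.45,0],[0,-0.45,0],[0,-0.45,0],[0,-0.45,0]]}' | tail -2; python3 m.py
python3 -m pendant '{"dp":[[0,0,0],[0,0,0],[0,0,0],[0,0,0],[0,0,0],[0,0,0],[0,0,0],[0,0,0]],"rotation":[[0,0.1,0],[0,0.2,0],[0,0.3,0],[0,0.38,0],[0,0.43,0],[0,0.45,0],[0,0.45,0],[0,0.45,0]]}' | tail -2; python3 m.py
python3 -m pendant '{"dp":[[0,0,0],[0,0,0],[0,0,0],[0,0,0],[0,0,0],[0,0,0],[0,0,0],[0,0,0]],"rotation":[[0,0.12,0],[0,0.25,0],[0,0.38,0],[0,0.45,0],[0,0.45,0],[0,0.45,0],[0,0.45,0],[0,0.45,0]]}' | tail -2; python3 m.py
python3 -m pendant '{"dp":[[0,0,0],[0,0,0],[0,0,0],[0,0,0],[0,0,0],[0,0,0],[0,0,0],[0,0,0]],"rotation":[[0,-0.1,0],[0,-0.2,0],[0,-0.3,0],[0,-0.38,0],[0,-0.43,0],[0,-0.45,0],[0,-0.45,0],[0,-0.45,0]]}' | tail -2; python3 m.py
python3 -c "
from h import *
go(594,-236,210,-1)"
```

```text
grip_width: 55.6
finger_force: 30.0
tool-moment [0.01  0.004 0.018] F [-0.58  0.17 -5.15] w 55.6 pos [560.4 113.9 187.9] rot [ 3.14e+00  3.00e-03 -2.30e-01]
grip_width: 55.5
finger_force: 30.0
tool-moment [ 0.064  0.712 -0.023] F [ 0.79 -0.11 -4.41] w 55.5 pos [561.3 114.2 190.6] rot [-3.141  0.448 -0.23 ]
grip_width: 55.7
finger_force: 30.0
tool-moment [-0.009 -0.032  0.022] F [ 0.6   0.14 -5.49] w 55.7 pos [561.6 113.8 189.7] rot [ 3.141e+00  1.000e-03 -2.300e-01]
grip_width: 55.5
finger_force: 30.0
tool-moment [ 0.006 -0.681  0.01 ] F [-0.41 -0.87 -4.64] w 55.5 pos [561.9 113.7 189.8] rot [ 3.141 -0.45  -0.231]
grip_width: 55.6
finger_force: 30.0
tool-moment [ 0.011 -0.098  0.006] F [-0.22  0.01 -4.86] w 55.6 pos [561.2 114.1 189.9] rot [ 3.141e+00 -1.000e-03 -2.300e-01]
t 34.15 pos [561.2 114.1 189.9] w 55.6 dp [0.1117, 0.3334, -0.02] rot [0.0, -0.001, -0.212]
```

Red stays quiet; blue was the one that shifted (−0.135 / +0.074, with matching signs). Place red in the right cell.

```bash
python3 -m pendant '{"dp":[[0.006,0.02,-0.01],[0.02,0.06,-0.02],[0.037,0.11,-0.02],[0.054,0.16,-0.02],[0.072,0.215,-0.02],[0.09,0.27,-0.02],[0.104,0.31,-0.02],[0.112,0.333,-0.02]],"rotation":[[0,0,-0.03],[0,0,-0.06],[0,0,-0.1],[0,0,-0.14],[0,0,-0.18],[0,0,-0.212],[0,0,-0.212],[0,0,-0.212]]}' | tail -2
python3 -c "
from h import *
go(594,-236,16,-1)"
```

```text
grip_width: 55.5
finger_force: 30.0
t 35.15 pos [ 594.2 -237.7  209.8] w 55.5 dp [-0.0002, -0.0018, 0.1938] rot [0.0, -0.0, -0.002]
```

```bash
python3 -m pendant '{"dp":[[0,-0.001,0.02],[0,-0.001,0.06],[0,-0.001,0.1],[0,-0.001,0.14],[0,-0.001,0.165],[0,-0.001,0.18],[0,-0.001,0.188],[0,-0.001,0.192]],"rotation":[[0,0,0],[0,0,0],[0,0,0],[0,0,0],[0,0,0],[0,0,0],[0,0,0],[0,0,0]]}' | tail -2
python3 m.py
python3 -m pendant '{"dp":[[0,0,0.001],[0,0,0.002],[0,0,0.003],[0,0,0.003]],"rotation":[[0,0,0],[0,0,0],[0,0,0],[0,0,0]]}' | tail -2
python3 m.py
```

```text
grip_width: 55.5
finger_force: 30.0
tool-moment [ 0.021 -0.045 -0.039] F [ 0.37  0.3  -5.41] w 55.5 pos [ 595.  -234.9   18.4] rot [ 3.141e+00 -1.000e-03 -1.800e-02]
grip_width: 55.7
finger_force: 30.0
tool-moment [ 0.051 -0.025 -0.016] F [-0.46  0.62 -5.08] w 55.7 pos [ 594.5 -234.9   15. ] rot [ 3.141 -0.    -0.018]
```

```bash
python3 -m pendant '{"dp":[[0,0,0.001],[0,0,0.002],[0,0,0.002]],"rotation":[[0,0,0],[0,0,0],[0,0,0]]}' | tail -2
python3 m.py
```

```text
grip_width: 56.0
finger_force: 30.0
tool-moment [ 0.307 -0.628  0.024] F [-4.33  2.27  5.45] w 56.0 pos [ 594.6 -234.9   14.4] rot [ 3.141e+00 -1.000e-03 -1.800e-02]
```

```bash
python3 -m pendant '{"dp":[[0,0,0],[0,0,0],[0,0,0],[0,0,0]],"rotation":[[0,0,0],[0,0,0],[0,0,0],[0,0,0]]}' 0.066
python3 -m pendant '{"dp":[[0,0,-0.02],[0,0,-0.06],[0,0,-0.12],[0,0,-0.13],[0,0,-0.13]],"rotation":[[0,0,0],[0,0,0],[0,0,0],[0,0,0],[0,0,0]]}' | tail -2
python3 w.py r 52; python3 w.py g 52; python3 -c "
from h import *
go(595,-52,130,-1)"
```

```text
time: 37.52
tool_pos: [594.5, -234.9, 12.8]
tcp_rot: [3.141, -0.0, -0.018]
contact_force: [-0.7, 0.9, 0.4]
grip_width: 65.9
finger_force: 0.0
grip_width: 65.8
finger_force: 0.0
[[536.7, -204.1, 52.0], [654.3, -209.3, 52.0], [653.4, -263.1, 52.0], [535.7, -264.2, 52.0]] [ 595.  -235.2   52. ]
[[653.4, -117.0, 52.0], [657.7, -173.9, 52.0], [541.5, -177.1, 52.0], [535.0, -113.4, 52.0]] [ 596.9 -145.3   52. ]
t 38.25 pos [ 593.5 -234.4  141. ] w 65.9 dp [-0.0018, -0.1823, 0.0113] rot [-0.001, 0.003, -0.001]
```

Red lies flat in its cell. Back to blue, with the opening kept at 70 mm.

```bash
python3 -m pendant '{"dp":[[-0.001,-0.182,0.01],[-0.001,-0.182,0.01],[-0.001,-0.182,0.01],[-0.001,-0.182,0.01],[-0.001,-0.182,0.01]],"rotation":[[0,0,0],[0,0,0],[0,0,0],[0,0,0],[0,0,0]]}' 0.07| tail -2
python3 w.py b 52; python3 -c "
from h import *
go(595,-52,13,-1)"
```

```text
grip_width: 70.5
finger_force: 0.0
[[535.4, -22.1, 52.0], [654.5, -27.6, 52.0], [653.6, -80.0, 52.0], [534.4, -81.3, 52.0]] [594.5 -52.8  52. ]
t 38.925 pos [596.4 -53.8 131.8] w 69.9 dp [-0.0013, -0.0018, 0.1188] rot [0.0, 0.002, -0.001]
```

```bash
python3 -m pendant '{"dp":[[-0.002,-0.001,0.04],[-0.002,-0.001,0.08],[-0.002,-0.001,0.105],[-0.002,-0.001,0.117],[-0.002,-0.001,0.117]],"rotation":[[0,0,0],[0,0,0],[0,0,0],[0,0,0],[0,0,0]]}' | tail -2
python3 -m pendant '{"dp":[[0,0,0],[0,0,0],[0,0,0],[0,0,0]],"rotation":[[0,0,0],[0,0,0],[0,0,0],[0,0,0]]}' 0.04
python3 -m pendant '{"dp":[[0,0,-0.02],[0,0,-0.06],[0,0,-0.1],[0,0,-0.14],[0,0,-0.17],[0,0,-0.18],[0,0,-0.18],[0,0,-0.18]],"rotation":[[0,0,0],[0,0,0],[0,0,0],[0,0,0],[0,0,0],[0,0,0],[0,0,0],[0,0,0]]}' | tail -2; python3 m.py
```

```text
grip_width: 69.9
finger_force: 0.0
time: 40.05
tool_pos: [595.6, -52.0, 17.0]
tcp_rot: [3.141, -0.002, -0.018]
contact_force: [-0.3, 0.4, 6.1]
grip_width: 55.4
finger_force: 29.9
grip_width: 55.6
finger_force: 29.9
tool-moment [ 0.014  0.039 -0.017] F [-0.3  -0.48 -5.27] w 55.6 pos [593.8 -51.6 193.8] rot [-3.141  0.004 -0.018]
```

Time is at 41 s, so there is room for one confirming rock with several level readings.

```bash
N='{"dp":[[0,0,0],[0,0,0]],"rotation":[[0,0,0],[0,0,0]]}'
python3 -m pendant '{"dp":[[0,0,0],[0,0,0],[0,0,0],[0,0,0],[0,0,0],[0,0,0],[0,0,0]],"rotation":[[0,-0.12,0],[0,-0.25,0],[0,-0.38,0],[0,-0.45,0],[0,-0.45,0],[0,-0.45,0],[0,-0.45,0]]}' | tail -1
python3 -m pendant '{"dp":[[0,0,0],[0,0,0],[0,0,0],[0,0,0],[0,0,0],[0,0,0],[0,0,0],[0,0,0]],"rotation":[[0,0.1,0],[0,0.2,0],[0,0.3,0],[0,0.38,0],[0,0.43,0],[0,0.45,0],[0,0.45,0],[0,0.45,0]]}' | tail -1; python3 m.py
python3 -m pendant '{"dp":[[0,0,0]],"rotation":[[0,0,0]]}' | tail -1; python3 m.py
python3 -m pendant '{"dp":[[0,0,0]],"rotation":[[0,0,0]]}' | tail -1; python3 m.py
python3 -m pendant '{"dp":[[0,0,0]],"rotation":[[0,0,0]]}' | tail -1; python3 m.py
python3 -m pendant '{"dp":[[0,0,0],[0,0,0],[0,0,0],[0,0,0],[0,0,0],[0,0,0],[0,0,0]],"rotation":[[0,0.12,0],[0,0.25,0],[0,0.38,0],[0,0.45,0],[0,0.45,0],[0,0.45,0],[0,0.45,0]]}' | tail -1
python3 -m pendant '{"dp":[[0,0,0],[0,0,0],[0,0,0],[0,0,0],[0,0,0],[0,0,0],[0,0,0],[0,0,0]],"rotation":[[0,-0.1,0],[0,-0.2,0],[0,-0.3,0],[0,-0.38,0],[0,-0.43,0],[0,-0.45,0],[0,-0.45,0],[0,-0.45,0]]}' | tail -1; python3 m.py
python3 -m pendant '{"dp":[[0,0,0]],"rotation":[[0,0,0]]}' | tail -1; python3 m.py
python3 -m pendant '{"dp":[[0,0,0]],"rotation":[[0,0,0]]}' | tail -1; python3 m.py
python3 -m pendant '{"dp":[[0,0,0]],"rotation":[[0,0,0]]}' | tail -1; python3 m.py
python3 -c "
from h import *
go(684,116,185,-1)"
```

```text
finger_force: 30.0
finger_force: 30.0
tool-moment [ 0.    -0.099 -0.002] F [ 0.38 -0.47 -6.2 ] w 55.6 pos [594.9 -51.8 195.8] rot [ 3.141e+00  1.000e-03 -1.800e-02]
finger_force: 30.0
tool-moment [ 0.05 -0.09 -0.  ] F [-0.12  1.01 -5.66] w 55.8 pos [595.  -51.8 195.5] rot [-3.142e+00  1.000e-03 -1.800e-02]
finger_force: 30.0
tool-moment [ 0.006 -0.065 -0.028] F [ 0.46 -0.33 -5.23] w 55.2 pos [594.9 -51.8 195.5] rot [-3.142e+00  1.000e-03 -1.800e-02]
finger_force: 30.0
tool-moment [ 0.008 -0.071 -0.02 ] F [-0.    0.65 -5.37] w 55.3 pos [594.9 -51.8 195.6] rot [ 3.142  0.    -0.018]
finger_force: 30.0
finger_force: 30.0
tool-moment [-0.008  0.096  0.02 ] F [ 0.32 -0.26 -5.5 ] w 55.2 pos [594.7 -51.8 195.9] rot [ 3.141e+00 -1.000e-03 -1.800e-02]
finger_force: 30.0
tool-moment [0.006 0.073 0.016] F [-1.22 -0.86 -5.73] w 56.1 pos [594.7 -51.8 196.1] rot [ 3.141e+00 -1.000e-03 -1.800e-02]
finger_force: 30.0
tool-moment [ 0.018  0.096 -0.006] F [ 0.25  0.3  -5.56] w 55.7 pos [594.7 -51.8 196.1] rot [ 3.141e+00 -1.000e-03 -1.800e-02]
finger_force: 30.0
tool-moment [ 0.036  0.092 -0.025] F [ 0.47 -0.24 -5.38] w 56.0 pos [594.7 -51.8 196. ] rot [ 3.141 -0.    -0.018]
t 45.55 pos [594.7 -51.8 196. ] w 56.0 dp [0.0862, -0.1694, 0.011] rot [0.0, -0.0, -0.001]
```

Confirmed: blue swings −0.08 / +0.09 about balance. Move over the note pad.

```bash
python3 -m pendant '{"dp":[[0.01,-0.02,0],[0.028,-0.055,0],[0.048,-0.095,0.005],[0.066,-0.13,0.01],[0.078,-0.155,0.01],[0.083,-0.169,0.01],[0.083,-0.169,0.01],[0.083,-0.169,0.01]],"rotation":[[0,0,0],[0,0,0],[0,0,0],[0,0,0],[0,0,0],[0,0,0],[0,0,0],[0,0,0]]}' 
python3 -m pendant '{"dp":[[0,0,0],[0,0,0],[0,0,0],[0,0,0]],"rotation":[[0,0,0],[0,0,0],[0,0,0],[0,0,0]]}' |tail -1; python3 m.py
python3 - <<'E'
from plant import vision
import cv2
cv2.imwrite("pics/top9.png",cv2.resize(vision.capture("top")["pixels"][95:295,90:430,::-1],(800,471)))
E
```

```text
time: 46.55
tool_pos: [680.6, 114.7, 185.9]
tcp_rot: [3.141, 0.0, -0.019]
contact_force: [0.2, -0.2, -5.1]
grip_width: 55.4
finger_force: 30.0
finger_force: 30.0
tool-moment [ 0.01   0.045 -0.036] F [ 0.09 -1.31 -5.55] w 55.7 pos [680.9 115.5 185.9] rot [ 3.141 -0.    -0.018]
```

View pics/top9.png

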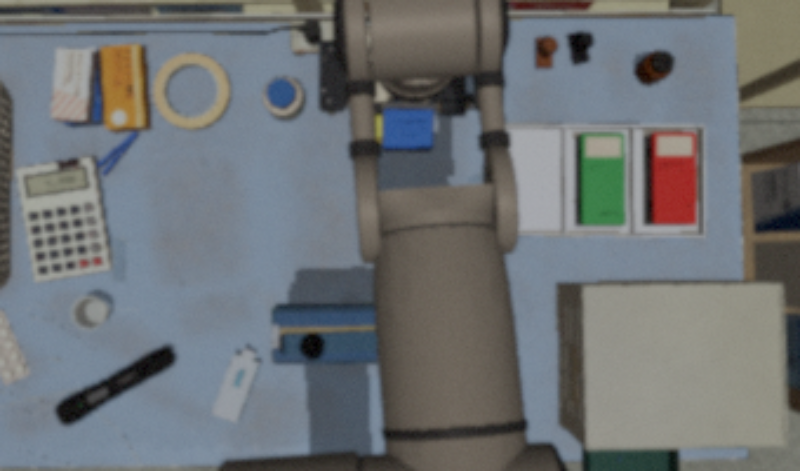

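The top view shows green at px (602,180) and red at (675,178), flat in their cells. Blue is held over the pad at (408,128), and the bottles and cup have not moved.

```bash
python3 -c "
from plant import workorder
print(workorder.close_job())"
```

```text
the job is handed in; nothing more can be done
None
```

The blue case is the one that rattles: it is held level and still about 17 cm above the note pad, with green and red flat in their tray cells, and I handed the job in at about 47 s (the verdict was not shown).

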